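# Read the marker plate on a ripening cheese

## Robot

A 6-joint arm with a two-finger parallel gripper is mounted at the origin on the work surface. World frame = base frame: x ahead of the robot, y to its left, z up, the work surface at z = 0. Lengths are in m, angles in rad, forces in N, time in s.
With the tool pointing down it reaches from about 0.25 to 0.725 m from the base axis. Payload 4 kg.
Tool frame: the origin (TCP) lies midway between the tips of the shut fingers; the grasp point (between the pads) lies 19 mm behind it; z points along the fingers, x is the direction in which the jaws open and shut, and the axes are right-handed (so a half turn about z gives the same grasp; the last joint's range is limited). The gripper opens to 85 mm and grips with 20 to 120 N. Pads are 22 mm wide; open, the fingers measure 114 mm over their backs; the gripper's body (76 mm by 85 mm) begins 54 mm behind the grasp point. The pads swing forward as they close: fully open they stand 13 mm farther back than shut.
Start: joints at [-1.132, 0.241, 0.005, 1.335, 0, 1.571], TCP at [0.212, -0.453, 0.231] pointing down, gripper open.
Joint ranges: [-2.72, 2.72], [-1.05, 1.87], [-1.09, 1.28], [-1.99, 2.15], [-1.42, 1.44], [-3.14, 3.14]. Speed limits (rad/s): [2.79, 2.79, 3.14, 3.14, 3.14, 3.14].

## Interface

Orientations are given as a unit quaternion [x, y, z, w].
In Python, from workcell import bot, vision, ticket gives the robot as it stands.
- The arm moves only by the tool play_rows, never from a script. Its argument "deltas" is one flat list of numbers, 5 for each row, row after row: the opening, from 0 (shut) to 1 (fully open), then the shift along the tool's x, y, z in units of 60 mm (1.0 is 60 mm), then the turn about the tool's z in degrees. A call has 1 to 12 rows; each row shifts and turns the pose as measured when the row begins, along the tool's axes as they then stand; what a row does not reach is not made up. A row lasts 1/8 s, in which the tool goes at most 62.5 mm and 10.7 degrees, less where a joint would pass 70% of its speed; a pose out of reach is approached as far as the arm can. A call is refused whole if a number of a shift passes 1 or a number of a turn 10.7, either way. A call with a gripper value outside its range is refused whole. The fingers move at their own pace and stop on an object; the grip force is fixed at half the most. Time passes only in rows, so rows that do not move let the fingers close. It gives the time, the measured TCP pose, the force and the opening at its end, in the units of the state.
- bot.get_obs(): the state, without advancing time (a new reading comes with each control period).
- vision.camera(name): name is "side" or "top" or "wrist"; returns a dict with "color" (480x640x3 uint8, blue, green, red), "intrinsics" (3x3 intrinsics, pixels), "rvec" (rotation vector, rad) and "tvec" (3), from world to camera coordinates, as OpenCV has them. Camera axes: x right, y down, z forward; pixel columns grow to the right and rows downward; lengths in m; the calibration is good to about 2 mm. A picture is of the moment at which its call begins. There is no depth.
- ticket.job_done(): hands the job in, once; it reports no verdict.
The state is a dict: "clock": time; "joint_pos": joint angles; "joint_vel": joint speeds; "tau": joint torques, N m; "eef_pos": TCP position; "tool_rot": TCP orientation; "ft_force": force on the tool from outside, world axes, zero at the start; "ft_torque": the same for the moment, N m; "grip_width": finger opening in m.
Only numpy, scipy, OpenCV 4.12 (cv2) and the standard library are available. Lean on these libraries where they do the work, as an engineer would, in place of code of your own. Each camera call takes 0.05 s, during which the arm holds its last target. There are 200 camera calls.

## Task

Turn the cheese on its stand clockwise by the red post until it meets its stop, so that the blue plate comes out from under the clear guard. Then pick up the rind reader from its dock, carry it over the shelf of small cheeses without striking the shelf or shifting any of the other things, and hold it level about one centimetre above the plate, centred on it and with the long sides of head and plate parallel; the reader must never touch the cheese or its stand. Finish while still holding the reader still in the air there: do not put it down or let go.

Things in the scene. Friction and masses are not known exactly. Their poses are not given: they have to be found in the camera images.
- stand: Fixed turning stand: grey round foot with an aluminium platter 250 mm wide (top 40 mm above the table), on it, fixed, a straw-coloured cheese wheel 176 mm wide, flat top 95 mm above the table. Origin: on the turning axis, at table height.
- guard (a point): Middle of the top of the stand's fixed clear guard sheet, 114 mm above the table, 97 mm from the turning axis along the stand's +x. Axes are the stand's. Sheet 100 mm in x by 170 mm in y, 4 mm thick, held by a steel upright at its far (+x) edge; the plate starts wholly or partly under it and comes into the open as the platter turns.
- platter (a joint): Turning angle of platter, cheese, post and plate, rad; grows clockwise seen from above, range 0 to 1.5, starts at 0.05 to 0.5. The reading position is the firm end stop at 1.5. Light friction (about 1.5 N at the post) keeps it where it is left. At 0 the platter's axes equal the stand's.
- post_knob (a point): Centre of the upright red knob (cylinder 22 mm wide, 40 mm tall, 115 to 155 mm above the table) on a 12 mm steel post at the platter's rim, 112 mm from the turning axis, straight across from the plate; turn the platter by it. Turns with the platter; axes are the platter's: x from the post over the turning axis towards the plate, z up.
- plate (a point): Centre of the marker plate's top: blue rectangle with white border, flush with the cheese top, 95.5 mm above the table, 50 mm from the turning axis. Outer size 52 mm along the platter's y (long side) by 36 mm along its x. Axes are the platter's and turn with it: x away from the turning axis, z up.
- reader_center (a point): Centre (half-way up, 55 mm above the underside) of the hand-held rind reader, standing loose on its dock. Grey head 36 (x) by 50 (y) by 28 mm tall with orange band; above it a black upright handle 26 (x) by 34 (y) mm up to 110 mm above the underside: pinch it from above across its x faces. z up. 0.15 to 0.31 kg, low centre of mass.
- reader_window (a point): Centre of the reader's flat underside, its measuring window, 36 mm (x) by 50 mm (y); same axes as the reader.
- dock: Flat white dock plate fixed on the table, 84 mm in x by 100 mm in y by 12 mm thick; the reader stands loose on it, no rims. Origin: centre of its underside.
- rack: Small slatted bench shelf fixed between the dock and the stand: 360 mm in x by 104 mm in y, slat tops 90 mm above the table. Origin: under its centre. Three small cheeses lie loose on it, so that their tops stand 132 mm above the table.
- bottle: Loose bystander: the closed round green bottle (56 mm diameter, 150 mm tall). Origin: centre of its underside.
- brush: Loose bystander: flat brush with wooden handle, about 200 mm long, lying along its x. Origin: its underside, near the middle.
- big_cheese: Loose bystander: the big loose cheese (120 mm diameter, 60 mm tall). Origin: centre of its underside.
- cheese_a: Loose bystander: pale small cheese, 82 mm diameter, 42 mm tall, lying on the shelf. Origin: centre of its underside.
- cheese_b: Loose bystander: ochre small cheese, 82 mm diameter, 42 mm tall, lying on the shelf. Origin: centre of its underside.
- cheese_c: Loose bystander: grey small cheese, 82 mm diameter, 42 mm tall, lying on the shelf. Origin: centre of its underside.
- reader: The same reader as a whole; origin at the centre of its underside.
There are look-alikes about, which are no part of the job. What is meant by the reader is not yellow, and is the smaller of those in its own colour.

How it is judged:
On the way, in this order (a step that is already met when the one before it is completed fails the run):
1. the platter is turned to its stop (joint above 1.45) (value of joint platter above 1.45 rad), for 0.2 s.
2. the reader is held in the fingers, lifted clear of its dock (contact force between reader and the fingers above 0.5 N and z of reader_window in the frame of dock above 0.05 m), for 0.2 s.
At the end, for the whole second after the job is handed in: The platter is at its stop (joint above 1.44) and the reader, gripped by the fingers and touching nothing else, hangs still with its underside 3 to 20 mm above the plate, centre within 10 mm of the plate's centre, long sides parallel within 0.18 rad, tilted less than 0.12 rad (value of joint platter above 1.44 rad and horizontal distance between reader_window and plate below 0.01 m and z of reader_window in the frame of plate between 0.003 and 0.02 m and angle between the y axis of reader_window and the y axis of plate, either way round below 0.18 rad and angle between reader_window's own z axis and vertical below 0.12 rad and contact force between reader and the fingers above 0.5 N and contact force between reader and stand below 0.05 N and linear speed of reader below 0.02 m/s); the arm keeps its last pose, push and grip.
It fails at once if the reader touches the cheese or its stand (over 0.5 N) (contact force between reader and stand above 0.5 N).
It fails at once if the reader strikes the shelf (over 2 N) (contact force between reader and rack above 2 N).
It fails at once if a bystander is shifted by more than 15 mm (distance of any of bottle, brush, big_cheese, cheese_a, cheese_b, cheese_c from where it was at the start of the episode above 0.015 m).
It also fails if it takes over 64 s, if anything falls off the work surface, if the arm or the gripper's body presses on something with over 40 N, if the wrist force passes 120 N, or if a joint passes its speed limit or range.

## Working session

There is one attempt and no reset: what is moved stays moved. The work goes in short steps, Python scripts to look and compute and a tool call to move; the robot and the scene stay as the last step left them, time stands still between calls to the robot, and variables do not carry over. Pictures are saved under pics/ and viewed, about 8 in all and at most 12, crops included, and the job is handed in when it is done.

Besides the shell and the picture viewer there is one more tool, called after ">>>" as name(argument=value, ...) on one line, values as JSON. play_rows: Moves the arm, as the interface text tells. Its arguments: {"type":"object","properties":{"deltas":{"type":"array"}},"required":["deltas"]}

```bash
ls; mkdir -p pics; python3 - <<'E'
from workcell import bot, vision, ticket
import cv2,pickle
o=bot.get_obs();print({k:o[k] for k in('clock','eef_pos','tool_rot','grip_width')})
for n in('top','side'):
    c=vision.camera(n);cv2.imwrite(f'pics/{n}0.png',c['color']);pickle.dump(c,open(f'{n}0.pkl','wb'))
    print(n,c['intrinsics'],c['rvec'],c['tvec'])
E
```

```text
pics
{'clock': 0.0, 'eef_pos': array([ 0.21215927, -0.45204744,  0.23041279]), 'tool_rot': array([ 8.44057679e-01, -5.36251345e-01, -8.97459372e-04, -5.69842383e-04]), 'grip_width': 0.08531842309490162}
top [[451.04376982   0.         326.47275808]
 [  0.         451.04376982 241.63761724]
 [  0.           0.           1.        ]] [ 2.17861393 -2.22114201  0.0573824 ] [-0.03510023  0.55744322  0.88870479]
side [[576.34384775   0.         313.88157821]
 [  0.         576.34384775 250.41466805]
 [  0.           0.           1.        ]] [ 0.0474001  -2.87801888  1.17855672] [0.5678969  0.12604879 1.10358083]
```

View pics/top0.png

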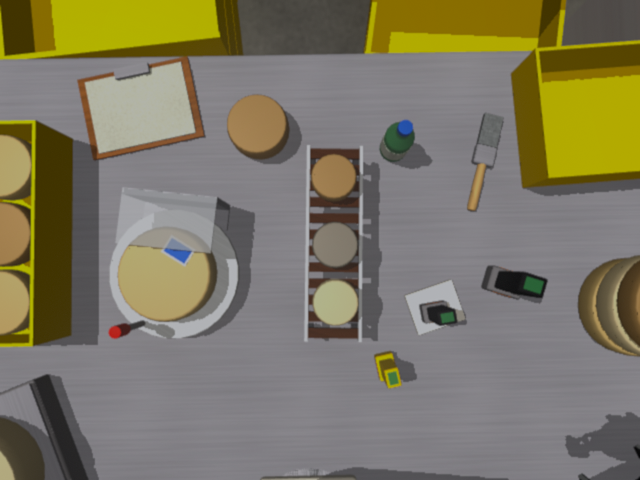

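View pics/side0.png

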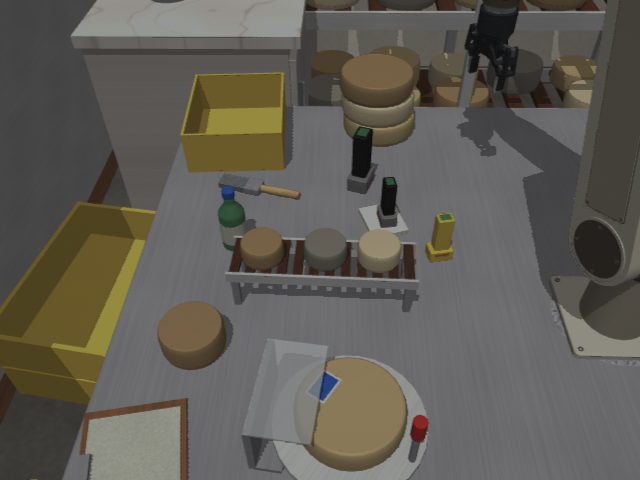

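```bash
cat > h.py <<'E'
import numpy as np,cv2
def ray(c,px):
    R=cv2.Rodrigues(np.array(c['rvec']))[0];t=np.array(c['tvec']).ravel()
    K=np.array(c['intrinsics']);d=R.T@np.linalg.inv(K)@np.array([px[0],px[1],1.]);return -R.T@t,d
def onz(c,px,z):
    o,d=ray(c,px);return (o+d*(z-o[2])/d[2])[:2]
def proj(c,p):
    return cv2.projectPoints(np.array(p,float).reshape(-1,1,3),np.array(c['rvec']),np.array(c['tvec']),np.array(c['intrinsics']),None)[0].reshape(-1,2)
def tri(cs,ps):
    A=np.zeros((3,3));b=np.zeros(3)
    for c,p in zip(cs,ps):
        o,d=ray(c,p);d=d/np.linalg.norm(d);M=np.eye(3)-np.outer(d,d);A+=M;b+=M@o
    return np.linalg.solve(A,b)
H=lambda c:cv2.cvtColor(c['color'],cv2.COLOR_BGR2HSV)
def blobs(m,amin=20,roi=None):
    m=m.astype(np.uint8)*255
    if roi:
        k=np.zeros_like(m);x0,y0,x1,y1=roi;k[y0:y1,x0:x1]=1;m=m*k
    return sorted([q for q in cv2.findContours(m,cv2.RETR_EXTERNAL,cv2.CHAIN_APPROX_NONE)[0] if cv2.contourArea(q)>=amin],key=cv2.contourArea)[::-1]
def cen(q):
    M=cv2.moments(q);return np.array([M['m10'],M['m01']])/M['m00']
def rect(c,q,z):
    P=np.array([onz(c,p,z) for p in q.reshape(-1,2)],np.float32);return cv2.minAreaRect(P*1000)
red=lambda h:((h[...,0]<6)|(h[...,0]>174))&(h[...,1]>180)&(h[...,2]>90)
blue=lambda h:(h[...,0]>100)&(h[...,0]<130)&(h[...,1]>110)&(h[...,2]>60)
green=lambda h:(h[...,0]>45)&(h[...,0]<90)&(h[...,1]>90)&(h[...,2]>40)
E
python3 - <<'E'
from h import *;import pickle
T=pickle.load(open('top0.pkl','rb'));S=pickle.load(open('side0.pkl','rb'))
h=H(T);g=H(S)
for n,f,r1,r2 in(('red',red,(90,300,160,350),(390,400,450,470)),('blue',blue,(140,220,210,280),(290,360,350,410)),('green',green,(420,290,470,340),(370,160,410,200))):
    a=blobs(f(h),5,r1);b=blobs(f(g),5,r2)
    for x in (a,b): print(n,[(cen(q).round(1),cv2.contourArea(q),cv2.boundingRect(q)) for q in x[:3]])
    print(' tri',tri((T,S),(cen(a[0]),cen(b[0]))))
    if n!='red':print(rect(T,a[0],.0955 if n=='blue' else .122))
for n,m,z,roi in(('dock',(h[...,1]<40)&(h[...,2]>165),.012,(400,270,470,340)),('platter',(h[...,1]<40)&(h[...,2]>165),.04,(100,200,245,345)),('cheese',(h[...,1]>60)&(h[...,0]>15)&(h[...,0]<32)&(h[...,2]>100),.095,(100,200,245,345))):
    q=blobs(m,20,roi)[0];q=cv2.convexHull(q);print(n,cen(q),rect(T,q,z))
    if n!='dock':
        P=np.array([onz(T,p,z) for p in q.reshape(-1,2)]);A=np.c_[2*P,np.ones(len(P))];s=np.linalg.lstsq(A,(P**2).sum(1),rcond=None)[0];print(' circ',s[:2],np.sqrt(s[2]+s[:2]@s[:2]))
for k in((333,302),(335,245),(334,178)): print('small',onz(T,k,.132))
for k in((308,148),(362,148),(306,340),(361,340)): print('rack',onz(T,k,.09))
v=np.vstack([cv2.resize(T['color'][265:345,395:475],(560,560),interpolation=cv2.INTER_CUBIC)])
w=cv2.resize(T['color'][180:340,90:250],(560,560),interpolation=cv2.INTER_CUBIC)
cv2.imwrite('pics/crop0.png',cv2.resize(np.hstack([v,w]),(800,400)))
E
```

```text
red [(array([114.9, 331.8]), 92.0, (109, 326, 13, 12))]
red [(array([420.3, 422. ]), 136.5, (413, 415, 15, 14))]
 tri [0.40618969 0.3122709  0.15029754]
blue [(array([178.7, 253.9]), 160.5, (165, 249, 26, 14))]
blue [(array([326.8, 384.9]), 226.5, (320, 372, 18, 28))]
 tri [0.53663981 0.22325228 0.09392291]
((540.6947021484375, 225.5883331298828), (41.81800842285156, 22.520824432373047), 58.138301849365234)
green [(array([447.3, 317. ]), 107.5, (441, 312, 14, 11))]
green [(array([389.9, 181. ]), 40.5, (386, 178, 9, 7))]
 tri [ 0.41590699 -0.25426786  0.11996907]
((415.65667724609375, -253.61831665039062), (16.798908233642578, 22.730337142944336), 8.218123435974121)
dock [433.10889375 306.23655914] ((422.288818359375, -258.8889465332031), (80.73936462402344, 97.27659606933594), 17.75174903869629)
platter [167.83028268 272.10854448] ((502.9572448730469, 261.78076171875), (266.4269714355469, 226.4796600341797), 68.99491119384766)
 circ [0.5162291  0.25579803] 0.13279052878619757
cheese [162.89629299 280.70370701] ((481.75140380859375, 252.7125244140625), (166.7621612548828, 130.75668334960938), 82.77771759033203)
 circ [0.49708012 0.24963725] 0.0817445374042757
small [ 0.44660505 -0.05445486]
small [ 0.54493521 -0.05990589]
small [ 0.66214173 -0.06054072]
rack [ 0.72681436 -0.01470151]
rack [ 0.7249913  -0.11446471]
rack [ 0.37552452 -0.00493075]
rack [ 0.37351223 -0.10451158]
```

View pics/crop0.png

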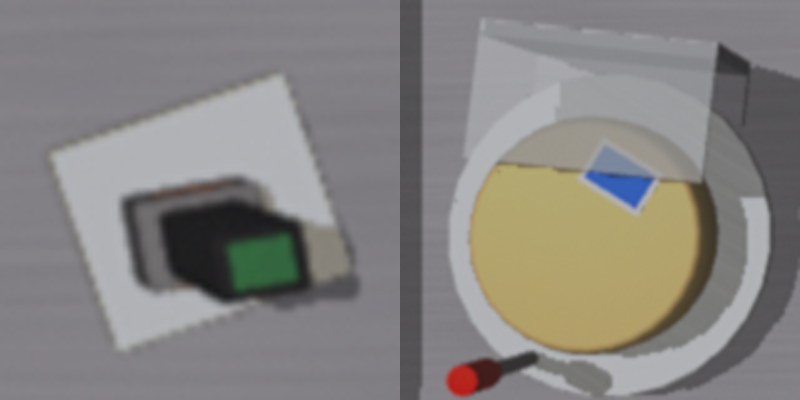

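```bash
cat >> h.py <<'E'
def go(p,q,target,yaw,n=None):
    """tool-frame deltas (units of 60mm, deg) from pose p,q to target with tool-x yaw (deg)"""
    from scipy.spatial.transform import Rotation as Ro
    R=Ro.from_quat(q).as_matrix();d=R.T@(np.array(target)-p)/.06
    y0=np.degrees(np.arctan2(R[1,0],R[0,0]));t=-((yaw-y0+180)%360-180)
    print('yaw',y0.round(1),'units',d.round(3),'turn',t.round(1),'tilt',np.degrees(np.arccos(-R[2,2])).round(2));return d,t
E
python3 - <<'E'
from h import *;import pickle
from workcell import bot
T=pickle.load(open('top0.pkl','rb'))
k=onz(T,(114.9,331.8),.155);C=np.array([onz(T,p,.0955) for p in((172,237.2),(161.2,250.8),(184.8,265.2),(194,252))])
p=C.mean(0);print('knob',k,'plate',p,np.linalg.norm(p-k),'sides',np.linalg.norm(np.roll(C,-1,0)-C,axis=1))
ax=k+(p-k)*112/162;u=(p-k)/np.linalg.norm(p-k);print('axis',ax,'px yaw',np.degrees(np.arctan2(u[1],u[0])))
G=np.array([onz(T,(90+.4*a,180+.4*b),.114) for a,b in((82,20),(318,43),(302,183),(64,157))]);print('guard',G.mean(0),np.linalg.norm(np.roll(G,-1,0)-G,axis=1))
v=G.mean(0)-ax;print(np.linalg.norm(v),np.degrees(np.arctan2(v[1],v[0])),[np.degrees(np.arctan2(*(a-b)[::-1])) for a,b in((G[0],G[3]),(G[1],G[2]))])
o=bot.get_obs();print(o['joint_pos'])
go(o['eef_pos'],o['tool_rot'],[k[0],k[1],.23],np.degrees(np.arctan2(u[1],u[0]))+90)
E
```

```text
knob [0.40642306 0.31019456] plate [0.5404432  0.22399588] 0.15934744741323723 sides [0.03124445 0.05036536 0.02892522 0.04839114]
axis [0.49907896 0.25060041] px yaw -32.74819494818339
guard [0.595472   0.23799657] [0.16905916 0.10032341 0.16973111 0.09835376]
0.09721356155663326 -7.449428586456504 [np.float64(-7.33212331870071), np.float64(-6.94199965712836)]
[-1.13196938e+00  2.41334523e-01  3.88645380e-03  1.33518796e+00
  2.08879014e-05  1.57082945e+00]
yaw -64.9 units [-10.127  -8.328   0.027] turn -122.1 tilt 0.11
```

>>> play_rows(deltas=[0.6, 0, 0, 0, -10.2, 0.6, 0, 0, 0, -10.2, 0.6, 0, 0, 0, -10.2, 0.6, 0, 0, 0, -10.2, 0.6, 0, 0, 0, -10.2, 0.6, 0, 0, 0, -10.2, 0.6, 0, 0, 0, -10.2, 0.6, 0, 0, 0, -10.2, 0.6, 0, 0, 0, -10.2, 0.6, 0, 0, 0, -10.2, 0.6, 0, 0, 0, -10.2, 0.6, 0, 0, 0, -10])

```text
clock: 1.6
eef_pos: [0.2101, -0.4478, 0.2238]
tool_rot: [0.86, 0.511, 0.001, -0.009]
ft_force: [0.5, -0.8, 0.0]
grip_width: 0.0511
```

```bash
python3 - <<'E'
from h import *
from workcell import bot
o=bot.get_obs();print(o['eef_pos'],o['grip_width'])
go(o['eef_pos'],o['tool_rot'],[.4064,.3105,.23],57.25)
E
```

```text
[ 0.21014879 -0.44779173  0.22376921] 0.05109809744324224
yaw 61.4 units [12.664 -3.17   0.073] turn 4.2 tilt 1.01
```

>>> play_rows(deltas=[0.6, 0.9, -0.23, -0.02, 0.4, 0.6, 0.9, -0.23, -0.02, 0.4, 0.6, 0.9, -0.23, -0.02, 0.4, 0.6, 0.9, -0.23, -0.02, 0.4, 0.6, 0.9, -0.23, -0.02, 0.4, 0.6, 0.9, -0.23, -0.02, 0.4, 0.6, 0.9, -0.23, 0, 0.4, 0.6, 0.9, -0.23, 0, 0.4, 0.6, 0.9, -0.23, 0, 0.4, 0.6, 0.9, -0.23, 0, 0.4, 0.6, 0.9, -0.23, 0, 0, 0.6, 0, 0, 0, 0])

```text
clock: 3.1
eef_pos: [0.3859, 0.1583, 0.2368]
tool_rot: [0.878, 0.479, 0.001, -0.01]
ft_force: [0.3, -1.4, 0.8]
grip_width: 0.0515
```

```bash
python3 - <<'E'
from h import *
from workcell import bot
o=bot.get_obs();print(o['eef_pos'],o['grip_width'])
go(o['eef_pos'],o['tool_rot'],[.4064,.3105,.21],57.25)
E
```

```text
[0.38591156 0.15834705 0.2368205 ] 0.05145553697151037
yaw 57.2 units [ 2.311 -1.079  0.492] turn -0.1 tilt 1.14
```

>>> play_rows(deltas=[0.6, 0.8, -0.37, 0.1, 0, 0.6, 0.8, -0.37, 0.1, 0, 0.6, 0.8, -0.37, 0.1, 0, 0.6, 0, 0, 0, 0])

```text
clock: 3.6
eef_pos: [0.408, 0.3159, 0.2193]
tool_rot: [0.879, 0.477, -0.001, -0.008]
ft_force: [0.4, -0.2, -0.3]
grip_width: 0.0512
```

```bash
python3 - <<'E'
from h import *
from workcell import bot
o=bot.get_obs();print(o['eef_pos'],o['grip_width'])
go(o['eef_pos'],o['tool_rot'],[.4064,.3105,.127],57.25)
E
```

```text
[0.40802085 0.31587313 0.21927992] 0.05119427611673476
yaw 56.9 units [-0.1    0.05   1.537] turn -0.3 tilt 0.97
```

>>> play_rows(deltas=[0.6, -0.1, 0.05, 0, 0, 0.6, 0, 0, 0.3, 0, 0.6, 0, 0, 0.3, 0, 0.6, 0, 0, 0.3, 0, 0.6, 0, 0, 0.3, 0, 0.6, 0, 0, 0.3, 0, 0.6, 0, 0, 0, 0])

```text
clock: 4.47
eef_pos: [0.4055, 0.2945, 0.1292]
tool_rot: [0.883, 0.47, -0.002, -0.007]
ft_force: [-0.3, 0.5, -0.2]
grip_width: 0.0511
```

```bash
python3 - <<'E'
from h import *
from workcell import bot,vision
o=bot.get_obs();print(o['eef_pos'],o['grip_width'],o['ft_force'])
go(o['eef_pos'],o['tool_rot'],[.4064,.3105,.127],57.25)
c=vision.camera('side');cv2.imwrite('pics/s1.png',cv2.resize(c['color'][330:480,340:500],(640,600)))
c=vision.camera('wrist');cv2.imwrite('pics/w1.png',c['color'])
E
```

```text
[0.40554    0.29454092 0.12915652] 0.051053249047165586 [-0.33249305  0.5370708  -0.20188546]
yaw 56.0 units [ 0.229 -0.136  0.038] turn -1.2 tilt 0.81
```

View pics/s1.png

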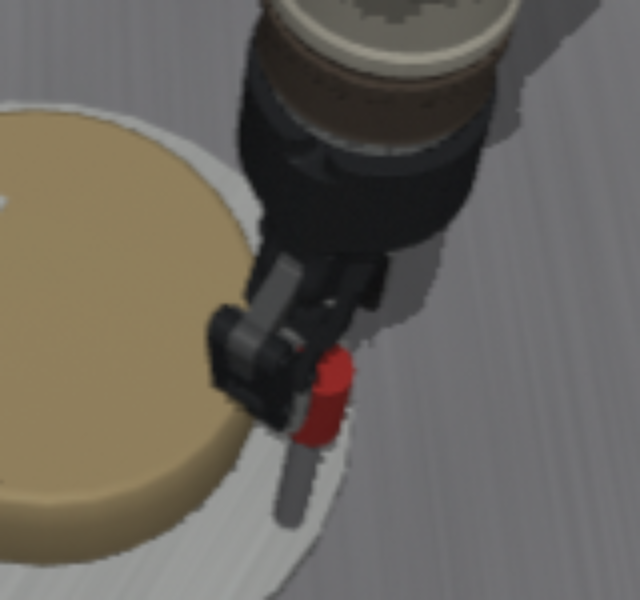

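>>> play_rows(deltas=[0.6, 0.1, -0.08, 0, 0.5, 0.6, 0.1, -0.06, 0.02, 0.5, 0.6, 0, 0, 0, 0, 0.6, 0, 0, 0, 0])

```text
clock: 5.08
eef_pos: [0.4079, 0.3121, 0.1323]
tool_rot: [0.887, 0.462, 0.002, -0.007]
ft_force: [-0.6, 0.1, 0.8]
grip_width: 0.0514
```

```bash
python3 - <<'E'
from h import *
from workcell import bot,vision
o=bot.get_obs();print(o['eef_pos'],o['grip_width'],o['ft_force'])
go(o['eef_pos'],o['tool_rot'],[.4064,.3105,.127],57.25)
A=np.array([.499,.2505])
for a in(25.5,60,80,86,88):
    t=np.radians(180-7.2-a);print(a,A+.112*np.array([np.cos(t),np.sin(t)]),'yaw',82.8-a)
E
```

```text
[0.40788628 0.31208434 0.13234737] 0.0514121942557319 [-0.58144523  0.1149389   0.75741394]
yaw 55.0 units [-0.037 -0.004  0.089] turn -2.3 tilt 0.85
25.5 [0.40475079 0.31100692] yaw 57.3
60 [0.45559825 0.35374867] yaw 22.799999999999997
80 [0.49352883 0.36236629] yaw 2.799999999999997
86 [0.50525201 0.36232537] yaw -3.200000000000003
88 [0.50915085 0.36203905] yaw -5.200000000000003
```

>>> play_rows(deltas=[0.3, 0, 0, 0.05, 0, 0.3, 0, 0, 0, 0, 0.3, 0.2, 0.01, 0, 5, 0.3, 0.2, 0.01, 0, 6, 0.3, 0.2, 0.01, 0, 6, 0.3, 0.2, 0.01, 0, 6, 0.3, 0.2, 0.01, 0, 6, 0.3, 0, 0, 0, 0])

```text
clock: 6.08
eef_pos: [0.449, 0.3486, 0.1273]
tool_rot: [0.976, 0.217, -0.006, -0.005]
ft_force: [-0.3, 0.3, -0.3]
grip_width: 0.0256
```

```bash
cat > st.py <<'E'
from h import *
from workcell import bot
import sys
o=bot.get_obs();print(o['eef_pos'],o['grip_width'],o['ft_force'])
d=np.array(o['eef_pos'][:2])-[.499,.2505];print('r',np.hypot(*d),'platter',172.8-np.degrees(np.arctan2(d[1],d[0])))
if len(sys.argv)>4: go(o['eef_pos'],o['tool_rot'],[float(a) for a in sys.argv[1:4]],float(sys.argv[4]))
E
python3 st.py .5012 .3625 .127 -1
```

```text
[0.44901769 0.34862123 0.12730917] 0.02563886454142262 [-0.33088463  0.33029771 -0.29145563]
r 0.1101181525203887 platter 55.80600784611772
yaw 25.1 units [ 0.886  0.16  -0.006] turn 26.1 tilt 0.95
```

>>> play_rows(deltas=[0.3, 0.2, 0, 0, 5, 0.3, 0.2, 0, 0, 5, 0.3, 0.2, 0, 0, 5, 0.3, 0.2, 0, 0, 5, 0.3, 0.15, 0, 0, 4, 0.3, 0.1, 0, 0, 2, 0.3, 0.1, 0, 0, 0, 0.3, 0.1, 0, 0, 0])

```text
clock: 7.08
eef_pos: [0.5081, 0.362, 0.1251]
tool_rot: [1.0, -0.006, -0.021, -0.003]
ft_force: [-22.4, 0.9, 12.0]
grip_width: 0.0259
```

```bash
python3 st.py .5012 .3625 .127 -1;python3 - <<'E'
from workcell import vision
import cv2,numpy as np
c=vision.camera('top')['color'][190:340,90:250];d=vision.camera('side')['color'][300:480,220:460]
cv2.imwrite('pics/t2.png',np.hstack([cv2.resize(c,(400,375)),cv2.resize(d,(400,375))]))
E
```

```text
[0.50808235 0.36197715 0.12507629] 0.02589418922363765 [-22.39007002   0.90894667  12.01503777]
r 0.11184652098060165 platter 87.45775513645185
yaw -0.7 units [-0.116 -0.008 -0.027] turn 0.3 tilt 2.47
```

View pics/t2.png

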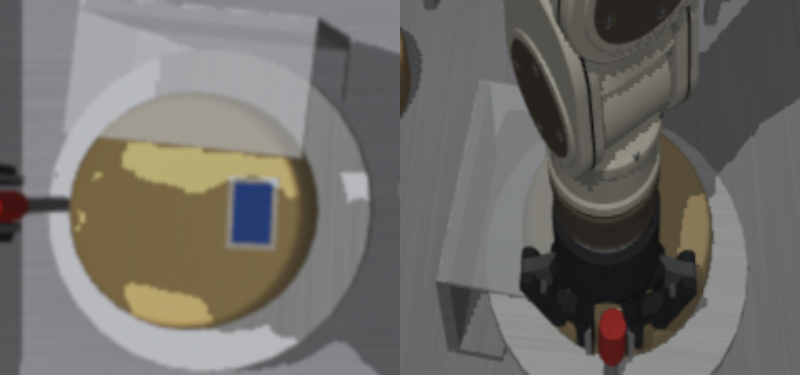

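>>> play_rows(deltas=[0.5, -0.05, 0, 0, 0, 0.5, 0, 0, 0, 0, 0.5, 0, 0, -0.1, 0, 0.5, 0, 0, -0.4, 0, 0.5, 0, 0, -0.5, 0, 0.5, 0, 0, -0.5, 0, 0.5, 0, 0, -0.5, 0, 1, 0, 0, 0, 0])

```text
clock: 8.18
eef_pos: [0.5132, 0.3601, 0.2502]
tool_rot: [1.0, -0.005, -0.018, -0.002]
ft_force: [-0.3, 0.8, 0.0]
grip_width: 0.0594
```

```bash
python3 st.py .4159 -.2538 .24 8.2;python3 - <<'E'
from h import *
from workcell import vision
c=vision.camera('top');h=H(c)
a=blobs(red(h),5,(60,230,140,350));print([(cen(q),cv2.boundingRect(q)) for q in a])
b=blobs(blue(h),5,(140,220,230,300));print([rect(c,q,.0955) for q in b[:1]])
if a: print(onz(c,cen(a[0]),.155))
E
```

```text
[0.51323266 0.36011838 0.25015412] 0.05942517885731537 [-0.34677147  0.76268968  0.04015483]
r 0.11053849004357896 platter 90.19779951127265
yaw -0.6 units [-1.512 10.249  0.176] turn -8.8 tilt 2.12
[(array([ 84.37799043, 272.42743222]), (78, 267, 13, 12))]
[((497.6917724609375, 201.54632568359375), (25.80483055114746, 41.744651794433594), 86.37114715576172)]
[0.50613644 0.36147992]
```

>>> play_rows(deltas=[1, -0.15, 1, 0, -0.9, 1, -0.15, 1, 0, -0.9, 1, -0.15, 1, 0, -0.9, 1, -0.15, 1, 0, -0.9, 1, -0.15, 1, 0, -0.9, 1, -0.15, 1, 0, -0.9, 1, -0.15, 1, 0, -0.9, 1, -0.15, 1, 0, -0.9, 1, -0.15, 1, 0, -0.9, 1, -0.15, 0.7, 0, -0.9, 1, 0, 0, 0, 0, 1, 0, 0, 0, 0])

```text
clock: 9.72
eef_pos: [0.4511, -0.2434, 0.2325]
tool_rot: [0.997, 0.077, -0.03, -0.003]
ft_force: [0.3, 0.8, 0.1]
grip_width: 0.0849
```

```bash
python3 st.py .4159 -.2538 .2 8.2;python3 - <<'E'
from workcell import vision
import cv2,numpy as np
c=vision.camera('wrist')['color']
cv2.imwrite('pics/w3.png',c)
E
```

```text
[ 0.45110796 -0.24337382  0.23250259] 0.08493178558657541 [0.33232729 0.7916353  0.12354275]
r 0.4961904823505349 platter 268.3387803762261
yaw 8.8 units [-0.574  0.088  0.575] turn 0.6 tilt 3.42
```

View pics/w3.png

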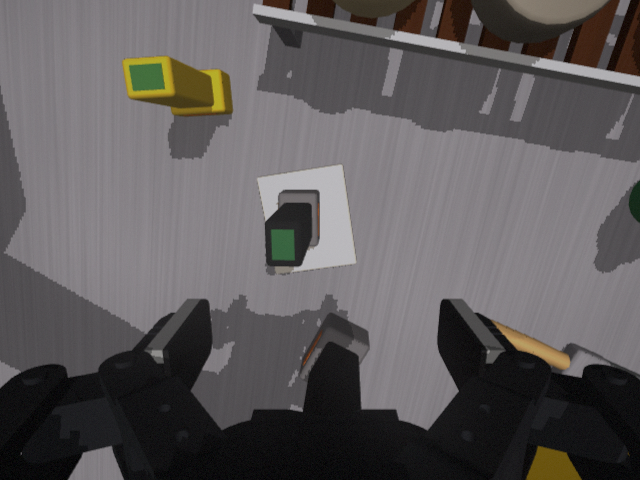

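>>> play_rows(deltas=[1, -0.2, 0.03, 0, 0, 1, -0.2, 0.03, 0, 0, 1, -0.17, 0.03, 0, 0, 1, 0, 0, 0, 0, 1, 0, 0, 0, 0])

```text
clock: 10.4
eef_pos: [0.416, -0.2514, 0.2352]
tool_rot: [0.996, 0.079, -0.03, -0.003]
ft_force: [-0.3, -0.4, -0.0]
grip_width: 0.0854
```

```bash
cat >> st.py <<'E'
from scipy.spatial.transform import Rotation as Ro
R=Ro.from_quat(o['tool_rot']).as_matrix();print('toolz',R[:,2].round(4),'tilt in tool x,y:',(R[2,:2]).round(4),'joints',o['joint_pos'].round(3))
E
python3 st.py .4159 -.2538 .2 8.2
```

```text
[ 0.41604101 -0.25143399  0.23518214] 0.08544796838080881 [-0.25136257 -0.35129008 -0.02279922]
r 0.5087434801793199 platter 272.18492815343694
yaw 9.1 units [0.026 0.045 0.585] turn 0.9 tilt 3.4
toolz [-0.0593  0.0011 -0.9982] tilt in tool x,y: [-0.0584 -0.0104] joints [-0.526  0.253  0.03   1.399 -0.029  0.887]
```

>>> play_rows(deltas=[1, 1, 0, 0, 0, 1, 0, 0, 0, 0, 1, 0, 0, 0, 0])

```text
clock: 10.78
eef_pos: [0.4758, -0.2415, 0.2302]
tool_rot: [0.996, 0.079, -0.031, -0.004]
ft_force: [-0.1, -0.6, 0.3]
grip_width: 0.0857
```

```bash
python3 st.py .4159 -.2538 .2 8.2
```

```text
[ 0.47575389 -0.2415258   0.23019823] 0.08572629239961889 [-0.10711049 -0.55247303  0.25516475]
r 0.4925746319564005 platter 265.50496851150814
yaw 9.1 units [-0.985  0.051  0.564] turn 0.9 tilt 3.56
toolz [-0.0621  0.0022 -0.9981] tilt in tool x,y: [-0.061 -0.012] joints [-0.455  0.354  0.157  1.43  -0.025  0.958]
```

>>> play_rows(deltas=[1, -0.33, 0, 0, 0, 1, -0.33, 0, 0, 0, 1, -0.33, 0, 0, 0, 1, 0, 0, 0, 0, 1, 0, 0, 0, 0])

```text
clock: 11.4
eef_pos: [0.414, -0.2514, 0.2355]
tool_rot: [0.996, 0.078, -0.03, -0.003]
ft_force: [0.1, -0.1, -0.5]
grip_width: 0.0855
```

```bash
python3 st.py .4159 -.2538 .2 8.2
```

```text
[ 0.41395222 -0.25143955  0.23545192] 0.08545727932123036 [ 0.10499304 -0.06685876 -0.50331965]
r 0.5090937447705669 platter 272.41676268106175
yaw 9.0 units [0.06  0.05  0.588] turn 0.8 tilt 3.41
toolz [-5.950e-02  9.000e-04 -9.982e-01] tilt in tool x,y: [-0.0586 -0.0102] joints [-0.528  0.25   0.026  1.399 -0.029  0.887]
```

```bash
python3 st.py .4152 -.2536 .068 8.2|grep units
```

```text
yaw 9.0 units [0.178 0.067 2.785] turn 0.8 tilt 3.41
```

>>> play_rows(deltas=[1, 0.06, 0.03, 0.4, 0.4, 1, 0.03, 0.02, 0.4, 0.4, 1, 0.03, 0.02, 0.4, 0, 1, 0.03, 0, 0.4, 0, 1, 0.03, 0, 0.4, 0, 1, 0, 0, 0, 0, 1, 0, 0, 0, 0])

```text
clock: 12.28
eef_pos: [0.424, -0.2545, 0.1133]
tool_rot: [0.997, 0.073, -0.026, -0.001]
ft_force: [-0.4, -0.1, -0.0]
grip_width: 0.0853
```

```bash
python3 st.py .4152 -.2536 .068 8.2|grep -v r
```

```text
[ 0.42403996 -0.25453284  0.11331145] 0.08534284868019851 [-0.36985152 -0.06554823 -0.00541694]
toolz [-0.0529 -0.0018 -0.9986] tilt in tool x,y: [-0.0526 -0.0059] joints [-0.523  0.349 -0.169  1.098 -0.028  0.903]
```

```bash
python3 st.py .4152 -.2536 .068 8.2
```

```text
[ 0.42403996 -0.25453284  0.11331145] 0.08534284868019851 [-0.36985152 -0.06554823 -0.00541694]
r 0.5105655462973967 platter 271.24254967085335
yaw 8.3 units [-0.104 -0.032  0.762] turn 0.1 tilt 3.04
toolz [-0.0529 -0.0018 -0.9986] tilt in tool x,y: [-0.0526 -0.0059] joints [-0.523  0.349 -0.169  1.098 -0.028  0.903]
```

>>> play_rows(deltas=[1, -0.05, -0.02, 0.25, 0, 1, -0.03, -0.01, 0.25, 0, 1, -0.02, 0, 0.2, 0, 1, 0, 0, 0, 0, 1, 0, 0, 0, 0])

```text
clock: 12.9
eef_pos: [0.4202, -0.2561, 0.0761]
tool_rot: [0.997, 0.073, -0.022, 0.002]
ft_force: [0.1, -0.1, -0.4]
grip_width: 0.0859
```

```bash
python3 st.py .4152 -.2536 .068 8.2;python3 - <<'E'
from workcell import vision
import cv2,numpy as np
a=vision.camera('top')['color'][260:340,380:480];b=vision.camera('side')['color'][140:240,330:450]
cv2.imwrite('pics/g4.png',np.hstack([cv2.resize(a,(400,375)),cv2.resize(b,(400,375))]))
E
```

```text
[ 0.42021226 -0.25605288  0.07606675] 0.0858661877326671 [ 0.11879261 -0.14793784 -0.37333968]
r 0.5126434715899048 platter 271.6407790188283
yaw 8.3 units [-0.071 -0.053  0.138] turn 0.1 tilt 2.52
toolz [-0.0433 -0.0073 -0.999 ] tilt in tool x,y: [-0.0439  0.0009] joints [-0.53   0.376 -0.238  0.991 -0.028  0.896]
```

View pics/g4.png

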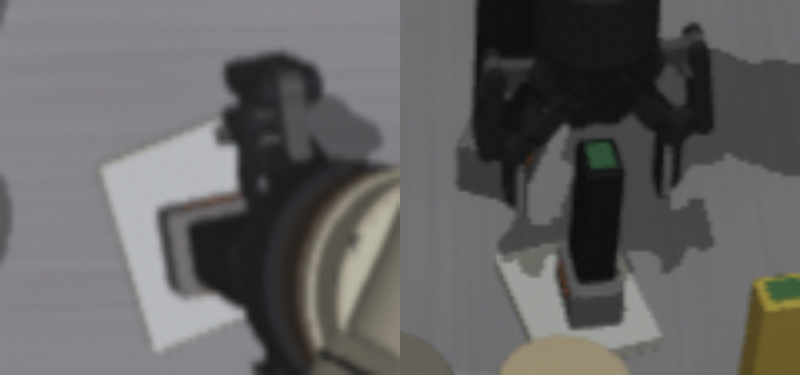

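>>> play_rows(deltas=[1, -0.06, -0.05, 0.1, 0, 1, 0, 0, 0, 0, 0, 0, 0, 0, 0, 0, 0, 0, 0, 0, 0, 0, 0, 0, 0, 0, 0, 0, 0, 0, 0, 0, 0, 0, 0, 0, 0, 0, 0, 0, 0, 0, 0, 0, 0])

```text
clock: 14.12
eef_pos: [0.4172, -0.254, 0.0711]
tool_rot: [0.997, 0.073, -0.02, 0.003]
ft_force: [1.0, -0.2, 0.7]
grip_width: 0.0255
```

```bash
python3 st.py .4152 -.2536 .13 8.2
```

```text
[ 0.41724826 -0.25397909  0.07105132] 0.025482992603831883 [ 0.97927352 -0.16329837  0.74100917]
r 0.5110601738025141 platter 272.0048641091748
yaw 8.4 units [-0.073 -0.009 -0.98 ] turn 0.2 tilt 2.33
toolz [-0.0398 -0.0085 -0.9992] tilt in tool x,y: [-0.0406  0.0027] joints [-0.53   0.373 -0.258  0.97  -0.027  0.896]
```

>>> play_rows(deltas=[0, 0, 0, -0.2, 0, 0, 0, 0, -0.3, 0, 0, 0, 0, -0.4, 0, 0, 0, 0, -0.5, 0, 0, 0, 0, -0.5, 0, 0, 0, 0, -0.5, 0, 0, 0, 0, -0.5, 0, 0, 0, 0, -0.4, 0, 0, 0, 0, 0, 0, 0, 0, 0, 0, 0])

```text
clock: 15.38
eef_pos: [0.4199, -0.2499, 0.2735]
tool_rot: [0.997, 0.073, -0.027, -0.001]
ft_force: [0.3, -0.9, -3.5]
grip_width: 0.0255
```

```bash
python3 st.py .4977 .2007 .26 86.9;python3 - <<'E'
from workcell import vision
import cv2,numpy as np
b=vision.camera('side')['color'][80:320,240:500]
cv2.imwrite('pics/l5.png',cv2.resize(b,None,fx=2.3,fy=2.3))
E
```

```text
[ 0.41987636 -0.24990417  0.27351792] 0.02549024057217981 [ 0.30246924 -0.94371005 -3.51334058]
r 0.5066210486799291 platter 271.78518860353137
yaw 8.3 units [ 2.381 -7.242  0.138] turn -78.6 tilt 3.15
toolz [-0.0548 -0.0022 -0.9985] tilt in tool x,y: [-0.0546 -0.0058] joints [-0.519  0.242  0.114  1.49  -0.029  0.907]
```

View pics/l5.png

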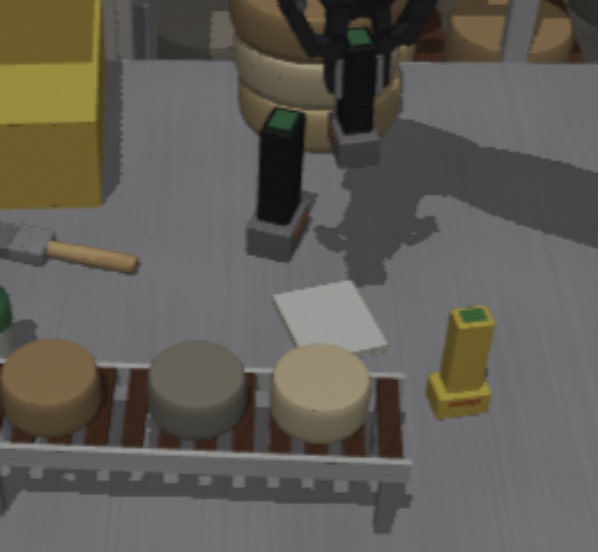

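>>> play_rows(deltas=[0, 0, 0, 0, -7, 0, 0, 0, 0, -7, 0, 0, 0, 0, -7, 0, 0, 0, 0, -7, 0, 0, 0, 0, -7, 0, 0, 0, 0, -7, 0, 0, 0, 0, -7, 0, 0, 0, 0, -7, 0, 0, 0, 0, -7, 0, 0, 0, 0, -7, 0, 0, 0, 0, -5, 0, 0, 0, 0, 0])

```text
clock: 16.92
eef_pos: [0.4105, -0.2452, 0.2555]
tool_rot: [0.732, 0.68, -0.027, -0.035]
ft_force: [0.0, -0.0, -3.9]
grip_width: 0.0252
```

```bash
python3 st.py .4977 .2007 .26 86.9
```

```text
[ 0.41046589 -0.24520125  0.25550757] 0.025240753015870213 [ 0.0492064  -0.04131186 -3.87982571]
r 0.5035454485830039 platter 272.9264676389028
yaw 85.8 units [ 7.519  0.897 -0.085] turn -1.1 tilt 5.05
toolz [-0.0867  0.0155 -0.9961] tilt in tool x,y: [ 0.0091 -0.0876] joints [-0.52   0.255  0.083  1.482 -0.03  -0.445]
```

>>> play_rows(deltas=[0, 0, 0, 0.25, 0, 0, 0, 0, 0.25, 0, 0, 0, 0, 0.25, 0, 0, 0, 0, 0.25, 0, 0, 0, 0, 0, 0])

```text
clock: 17.55
eef_pos: [0.4029, -0.2431, 0.1905]
tool_rot: [0.735, 0.677, -0.028, -0.038]
ft_force: [0.2, 0.7, -3.4]
grip_width: 0.0255
```

```bash
python3 st.py .4977 .2007 .26 86.9|grep -v plat
```

```text
[ 0.40291693 -0.24311768  0.19053733] 0.025486735270894827 [ 0.15023011  0.7037132  -3.35776557]
yaw 85.3 units [ 7.514  0.862 -1.16 ] turn -1.6 tilt 5.42
toolz [-0.0926  0.0188 -0.9955] tilt in tool x,y: [ 0.0111 -0.0938] joints [-0.524  0.276 -0.06   1.324 -0.03  -0.441]
```

>>> play_rows(deltas=[0, 0, 0, -1, 0, 0, 0, 0, 0, 0, 0, 0, 0, 0, 0])

```text
clock: 17.92
eef_pos: [0.4063, -0.243, 0.2496]
tool_rot: [0.735, 0.676, -0.029, -0.042]
ft_force: [-0.4, -0.2, -3.8]
grip_width: 0.0253
```

```bash
python3 st.py .4977 .2007 .26 86.9|grep -v plat
```

```text
[ 0.40631253 -0.24298921  0.24962141] 0.025262487361568615 [-0.3965026  -0.17078602 -3.84476206]
yaw 85.1 units [ 7.499  0.88  -0.158] turn -1.8 tilt 5.8
toolz [-0.0986  0.0222 -0.9949] tilt in tool x,y: [ 0.0139 -0.1001] joints [-0.52   0.259  0.072  1.48  -0.03  -0.434]
```

```bash
python3 st.py .425 -.26 .085 86.9|grep units
```

```text
yaw 85.1 units [-0.294  0.607  2.693] turn -1.8 tilt 5.8
```

>>> play_rows(deltas=[0, -0.06, 0.12, 0.5, -0.5, 0, -0.06, 0.12, 0.5, -0.5, 0, -0.06, 0.12, 0.5, -0.5, 0, -0.06, 0.12, 0.5, -0.5, 0, -0.06, 0.12, 0.4, 0, 0, 0, 0, 0, 0, 0, 0, 0, 0, 0])

```text
clock: 18.8
eef_pos: [0.4258, -0.2599, 0.096]
tool_rot: [0.724, 0.688, -0.028, -0.043]
ft_force: [0.6, 0.7, -1.9]
grip_width: 0.0253
```

```bash
python3 st.py .425 -.26 .085 86.9|grep -v plat
```

```text
[ 0.42580187 -0.25988457  0.09601143] 0.02532909366211313 [ 0.61765064  0.6633297  -1.91230656]
yaw 87.0 units [-0.006  0.006  0.184] turn 0.1 tilt 5.95
toolz [-0.1009  0.0235 -0.9946] tilt in tool x,y: [ 0.0184 -0.102 ] joints [-0.529  0.414 -0.123  1.133 -0.031 -0.477]
```

>>> play_rows(deltas=[0, 0, 0.01, 0.12, 0, 0, 0, 0.01, 0.12, 0, 0, 0, 0.01, 0.1, 0, 0, 0, 0.01, 0.1, 0])

```text
clock: 19.3
eef_pos: [0.4272, -0.2602, 0.0724]
tool_rot: [0.724, 0.688, -0.028, -0.04]
ft_force: [-8.5, 5.8, 38.7]
grip_width: 0.0254
```

>>> play_rows(deltas=[0, 0, 0, 0.1, 0, 0, 0, 0, 0.1, 0])

```text
clock: 19.55
eef_pos: [0.427, -0.2601, 0.0723]
tool_rot: [0.724, 0.688, -0.027, -0.037]
ft_force: [-9.2, 6.4, 36.8]
grip_width: 0.0255
```

```bash
python3 st.py .425 -.26 .085 86.9|grep -v plat
```

```text
[ 0.42699726 -0.26014222  0.07234678] 0.025463005902129947 [-9.15783993  6.41108142 36.84040503]
yaw 87.1 units [ 0.003 -0.052 -0.207] turn 0.2 tilt 5.24
toolz [-0.0897  0.0173 -0.9958] tilt in tool x,y: [ 0.0128 -0.0905] joints [-0.529  0.432 -0.164  1.061 -0.03  -0.477]
```

>>> play_rows(deltas=[0, 0, -0.05, 0.1, 0, 0, 0, -0.05, 0.1, 0, 0, 0, -0.05, 0.1, 0, 0, 0, -0.05, 0.1, 0, 0, 0, -0.05, 0.1, 0, 0, 0, -0.05, 0.1, 0])

```text
clock: 20.3
eef_pos: [0.4236, -0.2597, 0.0713]
tool_rot: [0.723, 0.691, -0.012, -0.016]
ft_force: [-4.6, 7.4, 31.6]
grip_width: 0.0256
```

```bash
python3 st.py .425 -.26 .085 86.9|grep -v plat
```

```text
[ 0.42356997 -0.25969414  0.071344  ] 0.025567514853441876 [-4.55324651  7.37294537 31.60851708]
yaw 87.4 units [-0.003  0.015 -0.228] turn 0.5 tilt 2.3
toolz [-0.0393  0.0078 -0.9992] tilt in tool x,y: [ 0.006  -0.0396] joints [-0.542  0.392 -0.227  0.99  -0.014 -0.497]
```

>>> play_rows(deltas=[0, 0, -0.05, 0.1, 0, 0, 0, -0.05, 0.1, 0, 0, 0, -0.05, 0.1, 0, 0, 0, -0.05, 0.1, 0, 0, 0, -0.05, 0.1, 0, 0, 0, -0.05, 0.1, 0])

```text
clock: 21.05
eef_pos: [0.4216, -0.2592, 0.0706]
tool_rot: [0.721, 0.693, 0.004, 0.004]
ft_force: [-4.9, 10.0, 34.7]
grip_width: 0.0255
```

```bash
python3 st.py .425 -.26 .085 86.9|grep -v plat
```

```text
[ 0.42160577 -0.25920393  0.0706336 ] 0.02546696136003786 [-4.87248137  9.99108477 34.66000862]
yaw 87.7 units [-0.011  0.06  -0.239] turn 0.8 tilt 0.65
toolz [ 1.130e-02 -9.000e-04 -9.999e-01] tilt in tool x,y: [-0.0004  0.0114] joints [-0.554  0.357 -0.284  0.92   0.005 -0.514]
```

>>> play_rows(deltas=[0, 0, 0, -0.5, 0, 0, 0, 0, -0.9, 0, 0, 0, 0, -0.9, 0, 0, 0, 0, -0.6, 0, 0, 0, 0, 0, 0, 0, 0, 0, 0, 0])

```text
clock: 21.8
eef_pos: [0.4183, -0.258, 0.2496]
tool_rot: [0.721, 0.693, 0.004, 0.004]
ft_force: [0.0, 0.2, -3.8]
grip_width: 0.0255
```

```bash
python3 st.py .4977 .2007 .23 86.9|grep -v plat
```

```text
[ 0.41826313 -0.25795987  0.24955133] 0.025476439493196727 [ 0.03722068  0.15111482 -3.78186219]
yaw 87.7 units [7.691 1.014 0.331] turn 0.8 tilt 0.65
toolz [ 0.0114 -0.0013 -0.9999] tilt in tool x,y: [-0.0008  0.0114] joints [-0.556  0.208  0.011  1.363  0.005 -0.516]
```

>>> play_rows(deltas=[0, 0.6, 0.08, 0, 0, 0, 0.95, 0.13, -0.02, 0, 0, 0.95, 0.13, -0.02, 0, 0, 0.95, 0.13, -0.02, 0, 0, 0.95, 0.13, -0.02, 0, 0, 0.95, 0.13, -0.02, 0, 0, 0.95, 0.13, -0.02, 0, 0, 0.7, 0.1, 0, 0, 0, 0.3, 0.03, 0, 0, 0, 0, 0, 0, 0, 0, 0, 0, 0, 0])

```text
clock: 23.18
eef_pos: [0.4879, 0.1876, 0.2314]
tool_rot: [0.723, 0.691, -0.013, -0.008]
ft_force: [0.4, 0.3, -2.0]
grip_width: 0.0255
```

```bash
python3 st.py .4977 .2007 .19 86.9|grep -v plat;python3 - <<'E'
from workcell import vision
import cv2,numpy as np
a=vision.camera('top')['color'][160:340,80:320];b=vision.camera('side')['color'][240:480,220:460]
cv2.imwrite('pics/p6.png',np.hstack([cv2.resize(a,(400,300)),cv2.resize(b,(400,400))[100:]])) 
E
```

```text
[0.48793572 0.18763057 0.23143221] 0.02548152709718031 [ 0.400803    0.29292489 -1.97846981]
yaw 87.4 units [0.23  0.172 0.684] turn 0.5 tilt 1.68
toolz [-0.0286 -0.0064 -0.9996] tilt in tool x,y: [-0.0077 -0.0282] joints [0.365 0.309 0.098 1.388 0.004 0.41 ]
```

View pics/p6.png

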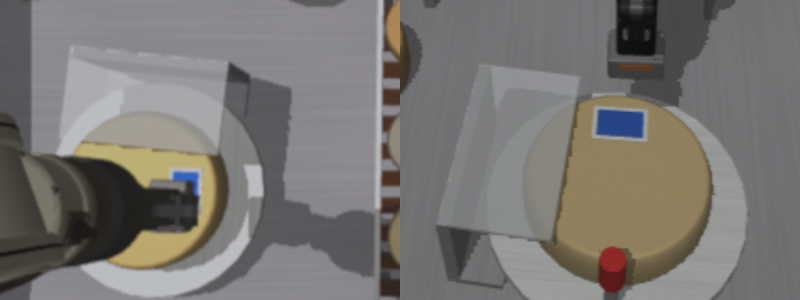

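>>> play_rows(deltas=[0, 0.12, 0.1, 0.35, 0.3, 0, 0.11, 0.08, 0.35, 0.2, 0, 0, 0, 0, 0, 0, 0, 0, 0, 0])

```text
clock: 23.78
eef_pos: [0.4999, 0.196, 0.1913]
tool_rot: [0.729, 0.685, -0.011, -0.006]
ft_force: [0.1, -0.4, -2.4]
grip_width: 0.0253
```

```bash
python3 st.py .4977 .2007 .19 86.9|grep -v plat;python3 - <<'E'
from h import *;import pickle
from workcell import vision
c=vision.camera('side');pickle.dump(c,open('s7.pkl','wb'))
b=blobs(blue(H(c)),20,(300,250,380,400));print([(cv2.boundingRect(q),rect(c,q,.0955)) for q in b[:2]])
P=proj(c,[[.4977,.2007,.0955],[.4977,.2007,.131],[.4977,.2187,.131]]);print(P)
x,y=P[1].astype(int);print(x-50,y-65);cv2.imwrite('pics/s7.png',cv2.resize(c['color'][y-65:y+35,x-50:x+50],(600,600),interpolation=cv2.INTER_CUBIC))
E
```

```text
[0.4999006  0.19598747 0.191258  ] 0.025264471550013812 [ 0.10720268 -0.40436243 -2.39836935]
yaw 86.4 units [ 0.076 -0.041  0.021] turn -0.5 tilt 1.41
toolz [-0.024  -0.0053 -0.9997] tilt in tool x,y: [-0.0068 -0.0237] joints [0.372 0.353 0.054 1.296 0.004 0.434]
[((338, 366, 28, 17), ((498.7613525390625, 203.240966796875), (26.210872650146484, 42.29964065551758), 86.97532653808594))]
[[352.2874363  372.54010784]
 [352.97979877 359.87998325]
 [353.06840074 369.8797527 ]]
302 294
```

View pics/s7.png

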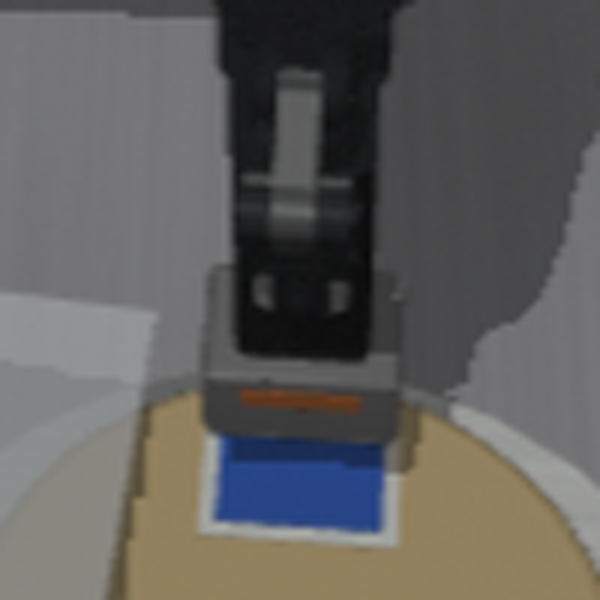

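```bash
python3 - <<'E'
from h import *;import pickle
c=pickle.load(open('s7.pkl','rb'))
f=lambda a,b,z:onz(c,(302+(a)/6-.5,294+(b)/6-.5),z)
h=[f(204,428,.1327),f(397,440,.1327)];p=[f(198,530,.0955),f(397,545,.0955)]
for n,e in(('head',h),('plate',p)):
    d=e[0]-e[1];print(n,np.mean(e,0),'len',np.linalg.norm(d),'ang',np.degrees(np.arctan2(d[1],d[0])), 'centre',np.mean(e,0)-.018*np.array([-np.sin(np.arctan2(d[1],d[0])),np.cos(np.arctan2(d[1],d[0]))]))
E
```

```text
head [0.50001991 0.21265517] len 0.049082926306510316 ang -2.5407162550987055 centre [0.49922198 0.19467287]
plate [0.49976793 0.21991474] len 0.05187257751729276 ang -3.2657922048229393 centre [0.49874251 0.20194397]
```

```bash
python3 st.py .499 .2027 .167 86.9|grep units
```

```text
yaw 86.4 units [ 0.114 -0.012  0.404] turn -0.5 tilt 1.41
```

>>> play_rows(deltas=[0, 0.06, 0, 0.15, -0.4, 0, 0.05, 0, 0.15, 0, 0, 0, 0, 0.08, 0, 0, 0, 0, 0, 0, 0, 0, 0, 0, 0])

```text
clock: 24.45
eef_pos: [0.5, 0.2028, 0.1683]
tool_rot: [0.726, 0.687, -0.01, -0.006]
ft_force: [0.3, -0.4, -3.3]
grip_width: 0.0258
```

```bash
python3 st.py .499 .2027 .165 86.9|grep -v plat
```

```text
[0.50003762 0.20280241 0.16831445] 0.02582458712146576 [ 0.30673961 -0.39404247 -3.32851914]
yaw 86.9 units [-0.002 -0.016  0.056] turn -0.0 tilt 1.29
toolz [-0.022  -0.0046 -0.9997] tilt in tool x,y: [-0.0058 -0.0217] joints [0.383 0.37  0.018 1.241 0.004 0.438]
```

>>> play_rows(deltas=[0, 0, -0.02, 0.05, 0, 0, 0, 0, 0, 0, 0, 0, 0, 0, 0, 0, 0, 0, 0, 0, 0, 0, 0, 0, 0, 0, 0, 0, 0, 0])

```text
clock: 25.2
eef_pos: [0.4991, 0.203, 0.1658]
tool_rot: [0.726, 0.687, -0.009, -0.006]
ft_force: [-0.2, 0.8, -2.9]
grip_width: 0.0252
```

```bash
python3 st.py .499 .2027 .165 86.9|grep -v plat;python3 - <<'E'
from h import *;import pickle
from workcell import vision
c=vision.camera('side');pickle.dump(c,open('s8.pkl','wb'));x,y=352,364;print(x-50,y-65)
a=cv2.resize(c['color'][y-65:y+35,x-50:x+50],(560,560),interpolation=cv2.INTER_CUBIC)
t=vision.camera('top')['color'];k=cv2.resize(t[225:295,150:180+0] if 0 else t[225:295,145:215],(240,240));
z=cv2.resize(t,(240,180));cv2.imwrite('pics/s8.png',np.hstack([a,np.vstack([k,z,np.zeros((140,240,3),np.uint8)])]))
E
```

```text
[0.4990851  0.20297592 0.16575589] 0.025197309406596168 [-0.21522734  0.80436931 -2.94089428]
yaw 86.8 units [-0.005 -0.001  0.013] turn -0.1 tilt 1.22
toolz [-0.0208 -0.0042 -0.9998] tilt in tool x,y: [-0.0053 -0.0206] joints [0.384 0.369 0.01  1.232 0.004 0.439]
302 299
```

View pics/s8.png

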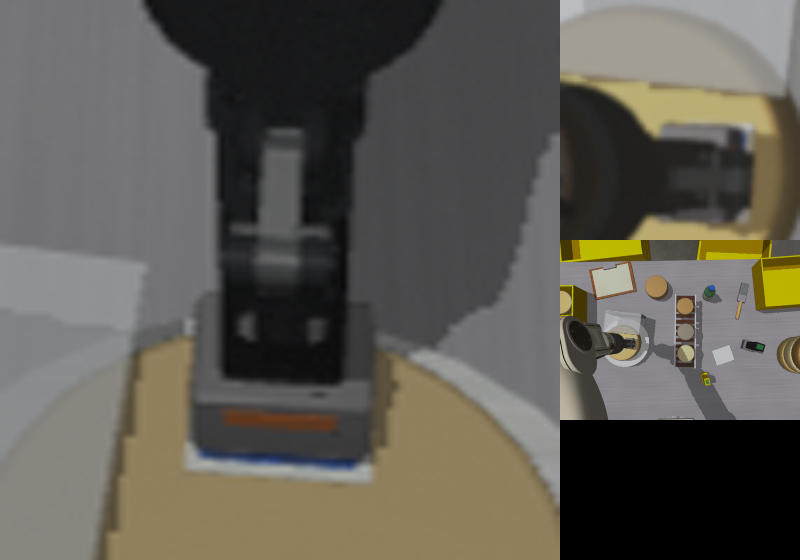

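```bash
python3 - <<'E'
from h import *;import pickle
c=pickle.load(open('s8.pkl','rb'))
f=lambda a,b,z:onz(c,(302+a/5.6-.5,299+b/5.6-.5),z)
h=[f(193,448,.107),f(371,460,.107)];p=[f(185,469,.0955),f(372,481,.0955)]
for e in(h,p):
    d=e[0]-e[1];print(np.mean(e,0),'len',np.linalg.norm(d),'ang',np.degrees(np.arctan2(d[1],d[0])))
E
```

```text
[0.49889447 0.22073835] len 0.04920231683584705 ang -2.7740497966106483
[0.49953175 0.22033521] len 0.05217728626544302 ang -2.5292750914144047
```

```bash
python3 -c "
from workcell import bot,ticket
o=bot.get_obs();print(abs(o['joint_vel']).max(),o['grip_width']);print(ticket.job_done())"
```

```text
0.00195346354488354 0.025120827386982406
the job is handed in; nothing more can be done
None
```

I turned the platter to its stop by the red post, then picked up the smaller black-handled reader. I carried it over the shelf and handed the job in with the reader held still above the plate, at about 25 s of the 64 s.

**Last checks:**

| Check | Measured | Limit |
|---|---|---|
| Platter angle, from the camera after release | about 1.5 rad | above 1.44 |
| Reader centre from plate centre (front edges, side view) | under 1 mm | 10 mm |
| Angle between long sides | about 0.3° | 0.18 rad (10°) |
| Height of underside above plate | about 11.5 mm | 3 to 20 mm |
| Tool tilt | 0.021 rad | 0.12 rad |
| Reader tilt (estimated) | about 0.03 rad | 0.12 rad |

- **Height:** this is worked out from the tool height and the grip offset, because the camera could not measure it directly.
- **Stillness:** joint speeds were about 0.002 rad/s and the grip width was steady at 25 mm.
- **Bystanders:** in the last top picture, viewed small, the shelf cheeses and the other loose things looked unmoved. I did not measure their positions.

**What went wrong on the way:** the tool tilted more with each loaded move, reaching about 0.1 rad after the first lift. I set the reader back on its dock without letting go and pressed down at about 35 to 40 N. That brought the tool back to vertical, and I lifted again. The reader's own tilt estimate assumes it ended up flat on the dock during that press.

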